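# Switch the fume extraction from the funnel to the fishtail nozzle

## Task

The soldering is moving from the funnel nozzle to the flat fishtail nozzle. Using only the fingertips against the slides' handle lips, without pinching them, push the slide gate under the fishtail fully open first, so that the fan keeps its airflow, and then push the one under the funnel fully shut. Push gently, and leave the pencil nozzle's half-open gate and the things on the bench as they are.

Things in the scene. Friction and masses are not known exactly. Their poses are not given: they have to be found in the camera images.
- extractor: bench fume extractor: white duct of 80 mm diameter along its y axis (axis 50 mm up, y -370 to +270 mm), filter unit 240 mm tall at the -y end (x -80 to +180, y -615 to -365 mm). Branches rise at y = -170, 0, +170 mm in an order that changes from start to start. Origin: bench, under the middle branch; z up; its -x side faces the robot within about 13 degrees
- fishtail: branch with the flat, wide fishtail nozzle (mouth 144 x 28 mm). Origin: bench level, on the branch's vertical axis; axes as the extractor's. All branches are alike up to the nozzle: flat black gate housing 110 x 110 mm, z 115 to 137 mm, centred on the axis; on it a 50 mm tube (cuff 60 mm, to z 162) that bends to +x, up to z 245 mm, and ends in the nozzle, out to x 240 mm
- funnel: branch with the round funnel nozzle (mouth 104 mm diameter); otherwise like fishtail
- pencil: branch with the narrow, round pencil nozzle (30 mm diameter); otherwise like fishtail
- fishtail_slide (a joint): slide of the fishtail's gate: metres drawn out along the branch's -x. 0 = fully shut (in), 0.052 = fully open (out, at its stop). It starts shut or nearly. It slides level, stays where it is left and resists with about 3 N of friction
- funnel_slide (a joint): slide of the funnel's gate, same kind and same values; it starts open or nearly
- pencil_slide (a joint): slide of the pencil's gate, same kind and same values; it starts about half open
- fishtail_lip (a point): middle of the top edge of the handle lip on the fishtail's slide, 160 mm up (103 mm from the branch axis along its -x when shut, 155 mm when open). The upright lip is 96 mm wide (y), 6 mm thick (x), z 124 to 160 mm. Behind it (+x) the steel tongue, 66 mm wide, top at z 128, runs into the housing: a gap of 45 mm lip to housing when shut, 97 mm when open. Before it is free space
- funnel_lip (a point): the same point on the funnel's slide
- pencil_lip (a point): the same point on the pencil's slide
- flux_bottle: bystander: small upright bottle, 34 mm diameter, 95 mm tall, standing on the bench in front of the duct; origin at the centre of its underside
- tip_cleaner: bystander: black pot with brass wool, 74 mm diameter, 55 mm tall; origin at the centre of its underside
- solder_reel: bystander: reel of solder standing on its flange, 60 mm diameter, 44 mm tall; origin at the centre of its underside

How it is judged:
On the way, in this order (a step that is already met when the one before it is completed fails the run):
1. the fishtail's gate is fully open while the funnel's is still open (value of joint fishtail_slide above 0.047 m and value of joint funnel_slide above 0.035 m), for 0.2 s.
2. the funnel's gate is fully shut (value of joint funnel_slide below 0.005 m), for 0.2 s.
At the end, for the whole second after the job is handed in: The fishtail's slide stands within 5 mm of its open stop, the funnel's within 5 mm of shut, the pencil's within 5 mm of where it was; the bottle, pot and reel stand where they stood (15 mm) (value of joint fishtail_slide above 0.047 m and value of joint funnel_slide below 0.005 m and distance of pencil_lip from where it was at the start of the episode below 0.005 m and distance of each of flux_bottle, tip_cleaner, solder_reel from where it was at the start of the episode below 0.015 m and angle between flux_bottle's own z axis and vertical below 0.15 rad); the robot touches nothing.
It fails at once if a handle lip is pinched between the fingers (touched on both faces at once) ((contact force between the fingers and fishtail_slide_c0 above 1 N and contact force between the fingers and fishtail_slide_c1 above 1 N) or (contact force between the fingers and funnel_slide_c0 above 1 N and contact force between the fingers and funnel_slide_c1 above 1 N)).
It fails at once if a slide is pushed with the arm or the gripper's body instead of the fingers (contact force between the arm and fishtail_slide above 2 N or contact force between the arm and funnel_slide above 2 N).
It fails at once if a slide is pushed with more than 40 N (contact force between the fingers and fishtail_slide above 40 N or contact force between the fingers and funnel_slide above 40 N).
It fails at once if the pencil's gate is moved by more than 5 mm (distance of pencil_lip from where it was at the start of the episode above 0.005 m).
It fails at once if a bystander is shifted or lifted by more than 15 mm (distance of any of flux_bottle, tip_cleaner, solder_reel from where it was at the start of the episode above 0.015 m).
It also fails if it takes over 45 s, if anything falls off the work surface, if the arm or the gripper's body presses on something with over 40 N, if the wrist force passes 120 N, or if a joint passes its speed limit or range.

## Robot

A 6-joint arm with a two-finger parallel gripper is mounted at the origin on the work surface. World frame = base frame: x ahead of the robot, y to its left, z up, the work surface at z = 0. Lengths are in m, angles in rad, forces in N, time in s.
With the tool pointing down it reaches from about 0.375 to 0.9 m from the base axis. Payload 3.1 kg.
Tool frame: the origin (TCP) lies midway between the tips of the shut fingers; the grasp point (between the pads) lies manip.grip_depth behind it (manip.grip_depth is the distance from the TCP to the grasp point, in m); z points along the fingers, y is the direction in which the jaws open and shut (so a half turn about z gives the same grasp; the last joint's range is limited). The gripper opens to 85 mm and grips with 20 to 120 N. Pads are 22 mm wide; open, the fingers measure 114 mm over their backs; the gripper's body (76 mm by 85 mm) begins 54 mm behind the grasp point. The pads swing forward as they close: fully open they stand 13 mm farther back than shut.
Start: joints at [0.963, 0.527, 1.433, -0, 1.181, -0.178], TCP at [0.26, 0.568, 0.231] pointing down, gripper open.
Joint ranges: [-3.08, 3.08], [-0.75, 2.2], [0.22, 2.44], [-1.43, 4.57], [0, 2.65], [-2.85, 2.85]. Speed limits (rad/s): [2.79, 2.79, 3.14, 3.14, 3.14, 3.14].

## Interface

Orientations are given as a unit quaternion [x, y, z, w].
In Python, from station import manip, vision gives the robot as it stands.
- The arm moves only by the shell command python3 -m crank 'ROWS' [FORCE]. ROWS is JSON, a list of rows, each an object with "grip": the closure, from 0 (fully open) to 1 (shut); "offset": the shift along the tool's x, y, z in mm, a list of three; "angular": the turn, a rotation vector about the tool's x, y, z in degrees, a list of three. A call has 1 to 10 rows; each row is the pose to reach, as a shift and turn from the pose commanded when the call began, along the tool's axes at that moment; what a row does not reach only later rows make up. A row lasts 1/10 s, in which the tool goes at most 50 mm and 8.59 degrees, less where a joint would pass 70% of its speed; a pose out of reach is approached as far as the arm can. A call with a gripper value outside its range is refused whole. The fingers move at their own pace and stop on an object; FORCE is the grip in N (left out, the last holds). Time passes only in rows, so rows that repeat a pose let the fingers close. It gives the time, the measured TCP pose, the force and the opening at its end, in the units of the state.
- manip.sense(): the state, without advancing time (a new reading comes with each control period).
- vision.snapshot(name): name is "scene" or "top" or "wrist"; returns a dict with "pixels" (400x640x3 uint8, red, green, blue), "intrinsics" (3x3 intrinsics, pixels), "R" (3x3) and "t" (3): a world point X has camera coordinates R X + t. Camera axes: x right, y down, z forward; pixel columns grow to the right and rows downward; lengths in m; the calibration is good to about 2 mm. A picture is of the moment at which its call begins. There is no depth.
- manip.sign_off(): hands the job in, once; it reports no verdict.
The state is a dict: "t": time; "q": joint angles; "qd": joint speeds; "tau": joint torques, N m; "tcp_pos": TCP position; "tool_rot": TCP orientation; "force": force on the tool from outside, world axes, zero at the start; "ft_torque": the same for the moment, N m; "finger_gap": opening from 0.0 (shut) to 1.0 (fully open).
Only numpy, scipy, OpenCV 4.12 (cv2) and the standard library are available. Lean on these libraries where they do the work, as an engineer would, in place of code of your own. Each camera call takes 0.05 s, during which the arm holds its last target.

## Working session

There is one attempt and no reset: what is moved stays moved. The work goes in short steps, Python scripts to look and compute and a shell command to move; the robot and the scene stay as the last step left them, time stands still between calls to the robot, and variables do not carry over. Pictures are saved under pics/ and viewed, and the job is handed in when it is done.

```bash
ls; mkdir -p pics; python3 - <<'E'
from station import manip, vision
import cv2,json
s=manip.sense(); print(s, manip.grip_depth)
for n in("scene","top","wrist"):
    d=vision.snapshot(n); cv2.imwrite(f"pics/{n}0.png",d["pixels"][:,:,::-1]); print(n,d["intrinsics"],d["R"],d["t"])
E
```

```text
pics
{'t': 0.0, 'q': array([ 9.62480370e-01,  5.28494032e-01,  1.43391108e+00,  1.66663377e-06,
        1.18139475e+00, -1.78501100e-01]), 'qd': array([-0.00074704, -0.00055293,  0.00142634, -0.0022964 ,  0.00112961,
       -0.00058591]), 'tau': array([ 6.52215258e-04, -4.42359424e+01, -1.78031319e+01, -5.73974285e-05,
        8.46184907e-03, -1.30498339e-05]), 'tcp_pos': array([0.25999406, 0.56756318, 0.23031371]), 'tool_rot': array([ 2.13257167e-01,  9.76995477e-01, -1.01899793e-03, -4.23764286e-04]), 'force': array([ 0.26042651, -0.43040847,  0.06140358]), 'ft_torque': array([ 0.04115752,  0.01732274, -0.02815619]), 'finger_gap': 0.9960168934780381} 0.0187
scene [[405.17068794   0.         327.4819052 ]
 [  0.         405.17068794 197.96220574]
 [  0.           0.           1.        ]] [[ 0.64675643  0.76264632 -0.00875889]
 [ 0.71944967 -0.6138555  -0.32492091]
 [-0.25317643  0.20384311 -0.94570063]] [-0.44471458 -0.32802554  1.13205643]
top [[405.62829084   0.         324.10074588]
 [  0.         405.62829084 198.88257709]
 [  0.           0.           1.        ]] [[-0.01212863 -0.99990697  0.00624004]
 [-0.99079177  0.011176   -0.13493244]
 [ 0.13485015 -0.00781913 -0.99083515]] [0.09204349 0.59652298 0.88558237]
wrist [[296.24877792   0.         316.77057474]
 [  0.         296.24877792 196.57810049]
 [  0.           0.           1.        ]] [[ 0.41713633  0.9088424  -0.00166589]
 [ 0.86269404 -0.39537737  0.31533433]
 [ 0.28593055 -0.13297456 -0.94897918]] [-0.6242048  -0.0412365   0.38130125]
```

View pics/scene0.png

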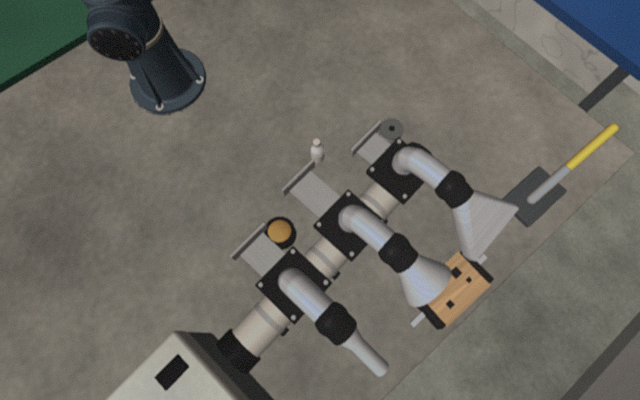

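View pics/top0.png

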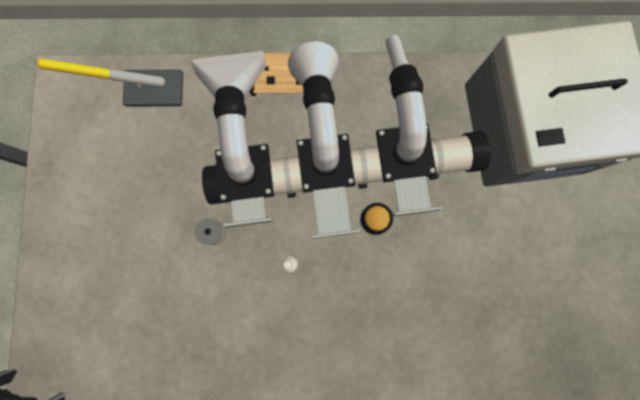

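View pics/wrist0.png

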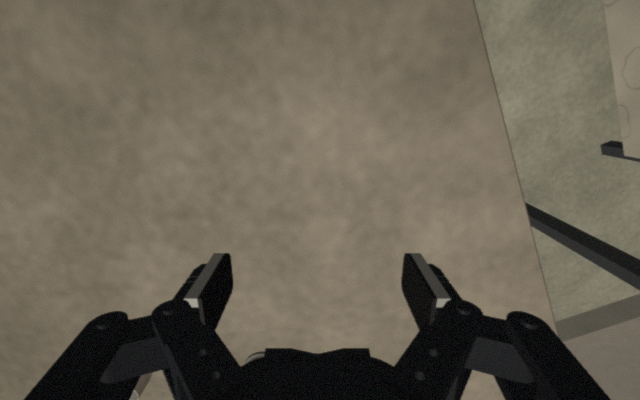

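Order from +y: fishtail (top image ~245,175), funnel (~325,165), pencil (~410,155). Bottle is at (290,265) top, reel at (209,232), pot at (377,218). I'll zoom in on the lips.

```bash
python3 - <<'E'
from station import manip, vision
import cv2,numpy as np
d=cv2.imread("pics/top0.png"); cv2.imwrite("pics/topz.png",cv2.resize(d[120:270,190:350],None,fx=5,fy=4*1.0 if 0 else 3.9,interpolation=cv2.INTER_CUBIC)[:600])
d=cv2.imread("pics/scene0.png"); cv2.imwrite("pics/scenez.png",cv2.resize(d[110:260,270:430],None,fx=5,fy=3.9,interpolation=cv2.INTER_CUBIC)[:600])
from scipy.spatial.transform import Rotation as Ro
s=manip.sense(); Rt=Ro.from_quat(s['tool_rot']).as_matrix(); print(Rt)
w=vision.snapshot("wrist"); c=-w["R"].T@w["t"]; print("cam in tool",Rt.T@(c-s['tcp_pos']), "opt axis", Rt.T@w["R"][2])
E
```

```text
[[-9.09051915e-01  4.16681761e-01 -9.61794750e-04]
 [ 4.16682772e-01  9.09050867e-01 -1.41020409e-03]
 [ 2.86714029e-04 -1.68271203e-03 -9.99998543e-01]]
cam in tool [ 0.08070034  0.0002422  -0.14335818] opt axis [-3.15654233e-01  1.23803566e-04  9.48874275e-01]
```

View pics/topz.png

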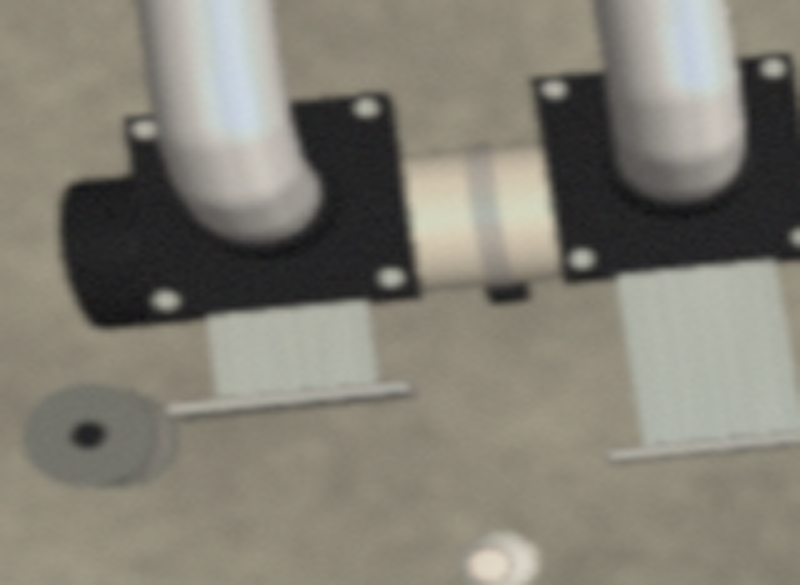

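View pics/scenez.png

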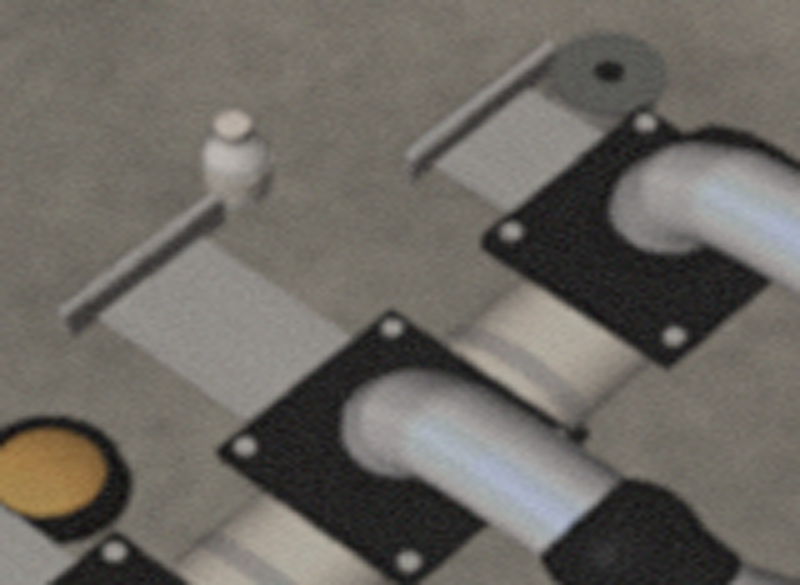

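```bash
cat > h.py <<'E'
import numpy as np
from station import manip, vision
def ray(d,uv,z):
    r=d["R"].T@np.linalg.inv(d["intrinsics"])@np.array([uv[0],uv[1],1.]); c=-d["R"].T@d["t"]
    return c+r*(z-c[2])/r[2]
E
python3 - <<'E'
from h import *
np.set_printoptions(precision=4,suppress=True)
t=vision.snapshot("top"); s=vision.snapshot("scene")
T=lambda p:((p[0]+.5)/5-.5+190,(p[1]+.5)/3.9-.5+120)
S=lambda p:((p[0]+.5)/5-.5+270,(p[1]+.5)/3.9-.5+110)
def P(d,f,ps,z): return np.array([ray(d,f(p),z) for p in ps])
for n,d,f,ps in[("fishT",t,T,[(165,300),(391,277),(366,107),(144,129)]),("funT",t,T,[(582,259),(797,237),(772,67),(553,90)]),
 ("fishS",s,S,[(646,123),(511,231),(674,336)]),("funS",s,S,[(392,327),(246,446),(408,561)])]:
    X=P(d,f,ps,.138); print(n,X[:,:2].tolist(), (X[:,:2].mean(0) if len(X)==4 else (X[0]+X[2])[:2]/2), "yaw",np.degrees(np.arctan2(*(X[0]-X[1])[:2]*[-1,1])))
for n,d,f,ps in[("lipfishT",t,T,[(170,411),(410,388)]),("lipfunT",t,T,[(612,457),(832,437)]),("lipfishS",s,S,[(550,42),(412,158)]),("lipfunS",s,S,[(218,197),(65,315)])]:
    X=P(d,f,ps,.16); print(n,X[:,:2].tolist(),X.mean(0)[:2],np.linalg.norm(X[0]-X[1]),np.degrees(np.arctan2(*(X[0]-X[1])[:2]*[-1,1])))
for n,uv,z in[("bottle",(290,265),.095),("reel",(208,231.5),.044),("pot",(377,218),.055)]: print(n,ray(t,uv,z))
E
```

```text
fishT [[0.5913661028775055, 0.2925265931610126], [0.6025001221252518, 0.20061420401713187], [0.6940674930713623, 0.21157063614167332], [0.6830462661987705, 0.30317139873566123]] [0.6427 0.252 ] yaw 6.907002577592913
funT [[0.6111914637298121, 0.12255474627438555], [0.6219483531215866, 0.034265026529098394], [0.7142449869625656, 0.042800308043815044], [0.7025569999043907, 0.13404076537910298]] [0.6625 0.0834] yaw 6.946467296695846
fishS [[0.5912448653836075, 0.29373457893950194], [0.6017811380103704, 0.2020711506868605], [0.6934997173463479, 0.2130005513929451]] [0.6424 0.2534] yaw 6.5570985006549245
funS [[0.6110202306589022, 0.12445077255881477], [0.6223740683018355, 0.033003669894319285], [0.7133548252290924, 0.04344320679869522]] [0.6622 0.0839] yaw 7.07747867212053
lipfishT [[0.5316917793911671, 0.2839716389370509], [0.5422100732879909, 0.18985716044999215]] [0.537  0.2369] 0.09470042010144943 6.3769502677914485
lipfunT [[0.5065515837543614, 0.11060978968947496], [0.5155599907462783, 0.0241622679375718]] [0.5111 0.0674] 0.08691562237928109 5.949129559168946
lipfishS [[0.5319164005957367, 0.2864219579015319], [0.5467640077261613, 0.1912059698788262]] [0.5393 0.2388] 0.0963666737655683 8.863100205387598
lipfunS [[0.5102031789867063, 0.11187074350319064], [0.5219068252940073, 0.018550691258764254]] [0.5161 0.0652] 0.0940510897745947 7.148373868907518
bottle [0.4509 0.1587 0.095 ]
reel [0.5261 0.3465 0.044 ]
pot [ 0.5511 -0.0324  0.055 ]
```

```bash
cat >> h.py <<'E'
from scipy.spatial.transform import Rotation as Ro
psi=np.radians(6.8); ex=np.array([np.cos(psi),np.sin(psi),0]); ey=np.array([-np.sin(psi),np.cos(psi),0])
FISH=np.array([.6425,.2527,0]); FUN=np.array([.6623,.0837,0])
def to(br,x,y,z):
    "tool-axis shift (mm) and turn (deg) to branch-frame point, tool x = -ex, z down"
    s=manip.sense(); R=Ro.from_quat(s['tool_rot']).as_matrix()
    g=br+x*ex+y*ey+[0,0,z]
    Rg=np.column_stack([-ex,ey,[0,0,-1]])
    return (R.T@(g-s['tcp_pos'])*1e3).round(1), np.degrees(Ro.from_matrix(R.T@Rg).as_rotvec()).round(2)
def loc(br):
    s=manip.sense(); d=s['tcp_pos']-br
    return [round(float(v)*1e3,1) for v in(d@ex,d@ey,d[2])], s['force'].round(1), round(s['finger_gap'],3), round(s['t'],2)
E
python3 - <<'E'
from h import *
print(to(FISH,-.078,0,.27),loc(FISH))
E
```

```text
(array([-412.3, -168. ,  -39. ]), array([-4.000e-02, -2.000e-02, -3.143e+01])) ([-342.2, 358.3, 231.0], array([-0.2,  0.3, -0.2]), 1.003, 0.3)
```

```bash
python3 -m crank '[{"grip":1,"offset":[-20,-10,-39],"angular":[0,0,-4]},{"grip":1,"offset":[-60,-25,-39],"angular":[0,0,-8]},{"grip":1,"offset":[-105,-43,-39],"angular":[0,0,-12]},{"grip":1,"offset":[-150,-61,-39],"angular":[0,0,-16]},{"grip":1,"offset":[-195,-79,-39],"angular":[0,0,-20]},{"grip":1,"offset":[-240,-98,-39],"angular":[0,0,-24]},{"grip":1,"offset":[-285,-116,-39],"angular":[0,0,-28]},{"grip":1,"offset":[-330,-134,-39],"angular":[0,0,-31.4]},{"grip":1,"offset":[-375,-153,-39],"angular":[0,0,-31.4]},{"grip":1,"offset":[-412,-168,-39],"angular":[0,0,-31.4]}]' && python3 -m crank '[{"grip":1,"offset":[0,0,0],"angular":[0,0,0]},{"grip":1,"offset":[0,0,0],"angular":[0,0,0]},{"grip":1,"offset":[0,0,0],"angular":[0,0,0]}]'; python3 - <<'E'
from h import *
import cv2
print(to(FISH,-.078,0,.138),loc(FISH))
for n in("wrist","scene"):cv2.imwrite(f"pics/{n}1.png",vision.snapshot(n)["pixels"][:,:,::-1])
E
```

```text
t: 1.3
tcp_pos: [0.5666, 0.2414, 0.2703]
tool_rot: [-0.058, 0.998, -0.0, 0.0]
force: [1.1, 0.5, -0.2]
finger_gap: -0.003
t: 1.6
tcp_pos: [0.564, 0.2444, 0.2701]
tool_rot: [-0.059, 0.998, 0.0, -0.001]
force: [0.5, 0.1, 0.2]
finger_gap: 0.002
(array([ -1.1,  -1.1, 132.1]), array([ 0.02, -0.07,  0.01])) ([-79.0, 1.1, 270.1], array([0.5, 0.1, 0.2]), 0.002, 1.6)
```

View pics/wrist1.png

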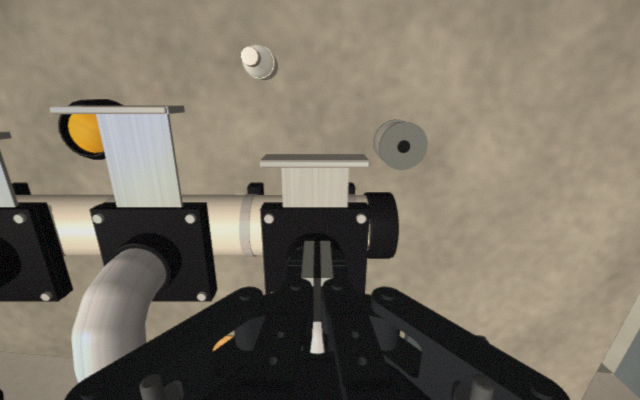

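View pics/scene1.png

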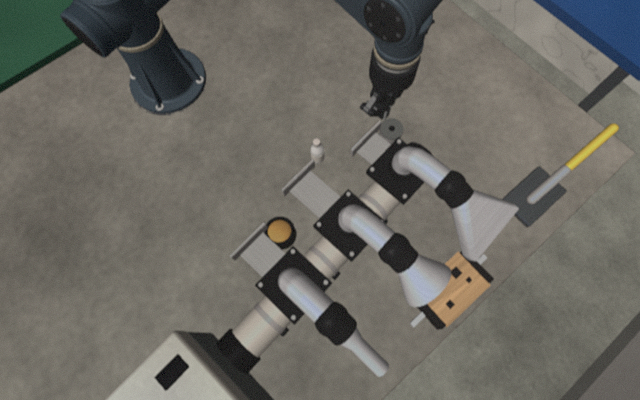

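The wrist view shows the fishtail lip spanning (262–369, 156), square in view, and the closed fingertips at (317,245). I'll verify the lip position from here.

```bash
python3 - <<'E'
from h import *
w=vision.snapshot("wrist")
for br,n,ps,z in[(FISH,"fishlip",[(262,155),(368,155)],.16),(FISH,"fishlip inner",[(262,166),(367,166)],.16),(FISH,"screws",[(268,219),(361,219)],.138),(FUN,"funlip",[(51,108),(184,106)],.16)]:
    for p in ps:
        d=ray(w,p,z)-br; print(n,(d@ex*1e3).round(1),(d@ey*1e3).round(1))
p=manip.sense()['tcp_pos']
for dx in(-.011,.011):
    X=w["R"]@(p+dx*ex)+w["t"]; u=w["intrinsics"]@X; print(u[:2]/u[2])
E
```

```text
fishlip -113.1 -45.6
fishlip -113.2 45.8
fishlip inner -103.4 -46.2
fishlip inner -103.5 45.4
screws -44.3 -47.4
screws -44.3 46.2
funlip -151.4 -46.4
funlip -153.1 62.9
[316.83815574 235.76909126]
[316.796635   271.63060077]
```

```bash
python3 -m crank '[{"grip":1,"offset":[0,-1,30],"angular":[0,0,0]},{"grip":1,"offset":[0,-1,60],"angular":[0,0,0]},{"grip":1,"offset":[0,-1,85],"angular":[0,0,0]},{"grip":1,"offset":[0,-1,100],"angular":[0,0,0]},{"grip":1,"offset":[0,-1,100],"angular":[0,0,0]},{"grip":1,"offset":[0,-1,100],"angular":[0,0,0]}]'; python3 - <<'E'
from h import *
import cv2
print(to(FISH,-.078,0,.138),loc(FISH))
for n in("wrist","scene","top"):
    im=vision.snapshot(n)["pixels"][:,:,::-1]
    if n=="scene": im=cv2.resize(im[60:220,320:480],None,fx=3.7,fy=3.7)
    if n=="top": im=cv2.resize(im[120:270,170:330],None,fx=3.7,fy=3.7)
    cv2.imwrite(f"pics/{n}2.png",im)
E
```

```text
t: 2.35
tcp_pos: [0.5649, 0.2436, 0.1707]
tool_rot: [-0.06, 0.998, 0.0, 0.0]
force: [0.5, 0.4, -0.3]
finger_gap: 0.0
(array([-0.2, -0.1, 32.7]), array([0.  , 0.01, 0.05])) ([-78.2, 0.1, 170.7], array([ 0.5,  0.4, -0.3]), 0.0, 2.35)
```

View pics/wrist2.png

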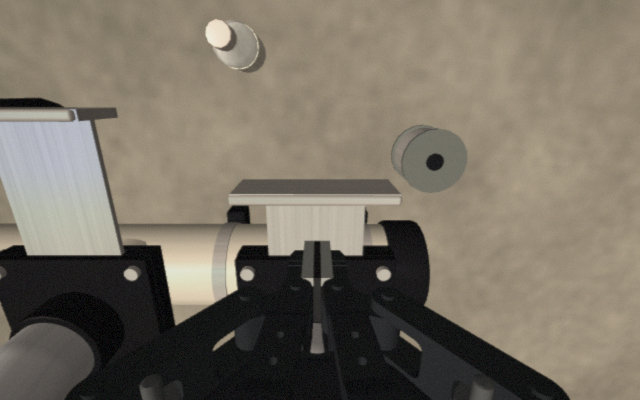

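View pics/scene2.png

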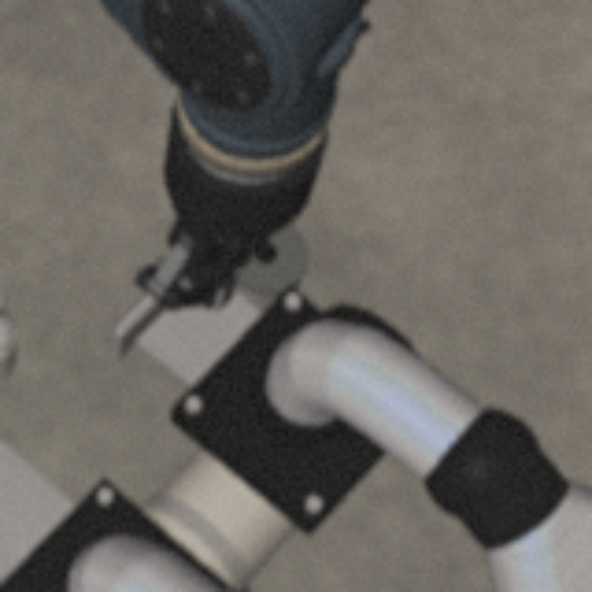

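View pics/top2.png

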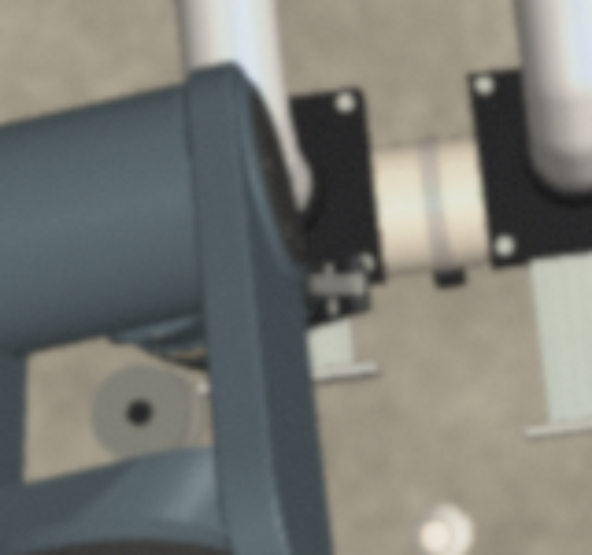

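```bash
python3 - <<'E'
from h import *
w=vision.snapshot("wrist")
for v in (194,205): 
  for u in(230,400):
    d=ray(w,(u,v),.16)-FISH; print(v,(d@ex*1e3).round(1),(d@ey*1e3).round(1))
for u,v in((247,274),(384,274)):
    d=ray(w,(u,v),.138)-FISH; print("screw",(d@ex*1e3).round(1),(d@ey*1e3).round(1))
E
```

```text
194 -107.8 -47.9
194 -107.7 45.6
205 -101.3 -48.5
205 -101.3 46.1
screw -42.5 -48.4
screw -42.4 46.2
```

Lip inner face is at about -102 mm and the housing face at -55 mm. The finger centre is at -78, so it fits. Descending.

```bash
python3 -m crank '[{"grip":1,"offset":[0,0,10],"angular":[0,0,0]},{"grip":1,"offset":[0,0,20],"angular":[0,0,0]},{"grip":1,"offset":[0,0,29],"angular":[0,0,0]},{"grip":1,"offset":[0,0,32],"angular":[0,0,0]},{"grip":1,"offset":[0,0,32],"angular":[0,0,0]},{"grip":1,"offset":[0,0,32],"angular":[0,0,0]}]'; python3 -m crank '[{"grip":1,"offset":[3,0,0],"angular":[0,0,0]},{"grip":1,"offset":[6,0,0],"angular":[0,0,0]},{"grip":1,"offset":[9,0,0],"angular":[0,0,0]},{"grip":1,"offset":[12,0,0],"angular":[0,0,0]},{"grip":1,"offset":[15,0,0],"angular":[0,0,0]}]';python3 - <<'E'
from h import *
import cv2
print(loc(FISH))
im=vision.snapshot("wrist")["pixels"][:,:,::-1]
cv2.imwrite(f"pics/wrist3.png",im)
E
```

```text
t: 3.15
tcp_pos: [0.5651, 0.2428, 0.1382]
tool_rot: [-0.059, 0.998, -0.0, -0.0]
force: [-0.7, -0.3, 0.4]
finger_gap: 0.003
t: 3.65
tcp_pos: [0.5508, 0.2411, 0.1386]
tool_rot: [-0.059, 0.998, 0.0, 0.001]
force: [3.6, 0.8, -3.3]
finger_gap: -0.0
([-92.4, -0.7, 138.6], array([ 3.6,  0.8, -3.3]), -0.0, 3.65)
```

View pics/wrist3.png

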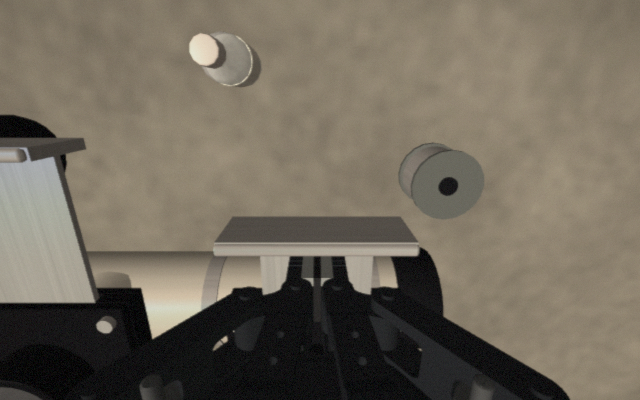

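Contact with about 3.6 N. Push outward.

```bash
python3 -m crank '[{"grip":1,"offset":[5,0,0],"angular":[0,0,0]},{"grip":1,"offset":[11,0,0],"angular":[0,0,0]},{"grip":1,"offset":[17,0,0],"angular":[0,0,0]},{"grip":1,"offset":[23,0,0],"angular":[0,0,0]},{"grip":1,"offset":[29,0,0],"angular":[0,0,0]},{"grip":1,"offset":[35,0,0],"angular":[0,0,0]},{"grip":1,"offset":[40,0,0],"angular":[0,0,0]},{"grip":1,"offset":[43,0,0],"angular":[0,0,0]},{"grip":1,"offset":[43,0,0],"angular":[0,0,0]}]'; python3 -m crank '[{"grip":1,"offset":[1,0,0],"angular":[0,0,0]},{"grip":1,"offset":[2,0,0],"angular":[0,0,0]},{"grip":1,"offset":[2,0,0],"angular":[0,0,0]}]';python3 - <<'E'
from h import *
import cv2
print(loc(FISH))
im=vision.snapshot("wrist")["pixels"][:,:,::-1]
cv2.imwrite(f"pics/wrist4.png",im)
E
```

```text
t: 4.6
tcp_pos: [0.5063, 0.2358, 0.1384]
tool_rot: [-0.059, 0.998, -0.0, -0.001]
force: [1.5, 0.1, 0.5]
finger_gap: 0.002
t: 4.9
tcp_pos: [0.5056, 0.2357, 0.1384]
tool_rot: [-0.059, 0.998, 0.0, 0.0]
force: [2.9, 0.4, 1.2]
finger_gap: 0.001
([-137.9, -0.7, 138.4], array([2.9, 0.4, 1.2]), 0.001, 4.9)
```

View pics/wrist4.png

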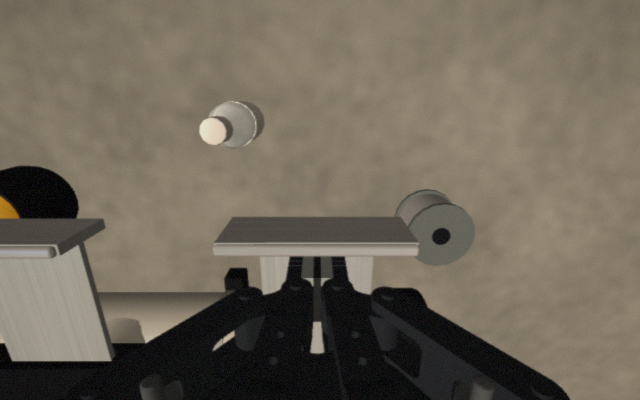

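```bash
for i in 1 2; do python3 -m crank '[{"grip":1,"offset":[1,0,0],"angular":[0,0,0]},{"grip":1,"offset":[2,0,0],"angular":[0,0,0]},{"grip":1,"offset":[2,0,0],"angular":[0,0,0]}]' | grep -E "tcp_pos|force"; done
```

```text
tcp_pos: [0.5034, 0.2354, 0.1384]
force: [2.0, 0.6, 2.6]
tcp_pos: [0.5018, 0.2353, 0.1384]
force: [3.7, 0.6, 1.4]
```

```bash
for i in 1 2 ; do python3 -m crank '[{"grip":1,"offset":[1,0,0],"angular":[0,0,0]},{"grip":1,"offset":[1,0,0],"angular":[0,0,0]},{"grip":1,"offset":[1,0,0],"angular":[0,0,0]}]' | grep -E "tcp_pos|force"; done
```

```text
tcp_pos: [0.5018, 0.2353, 0.1384]
force: [5.7, 0.3, -0.3]
tcp_pos: [0.5018, 0.2353, 0.1385]
force: [6.8, 0.6, -0.6]
```

TCP no longer advances while the force rises to about 7 N, so the slide is at its open stop. Back off, rise, and look.

```bash
python3 -m crank '[{"grip":1,"offset":[-4,0,0],"angular":[0,0,0]},{"grip":1,"offset":[-14,0,0],"angular":[0,0,0]},{"grip":1,"offset":[-14,0,-20],"angular":[0,0,0]},{"grip":1,"offset":[-14,0,-50],"angular":[0,0,0]},{"grip":1,"offset":[-14,0,-70],"angular":[0,0,0]},{"grip":1,"offset":[-14,0,-70],"angular":[0,0,0]}]'
python3 - <<'E'
from h import *
import cv2
print(loc(FISH),to(FUN,-.185,0,.208))
im=vision.snapshot("wrist")["pixels"][:,:,::-1]
cv2.imwrite(f"pics/wrist5.png",im)
im=vision.snapshot("scene")["pixels"][:,:,::-1]
cv2.imwrite(f"pics/scene5.png",im)
E
```

```text
t: 6.75
tcp_pos: [0.5143, 0.237, 0.2105]
tool_rot: [-0.059, 0.998, 0.0, 0.002]
force: [0.7, 0.0, -0.2]
finger_gap: 0.0
([-129.1, -0.4, 210.5], array([ 0.7,  0. , -0.2]), 0.0, 6.75) (array([  56.2, -169.8,    2.2]), array([ 0.03,  0.18, -0.01]))
```

View pics/wrist5.png

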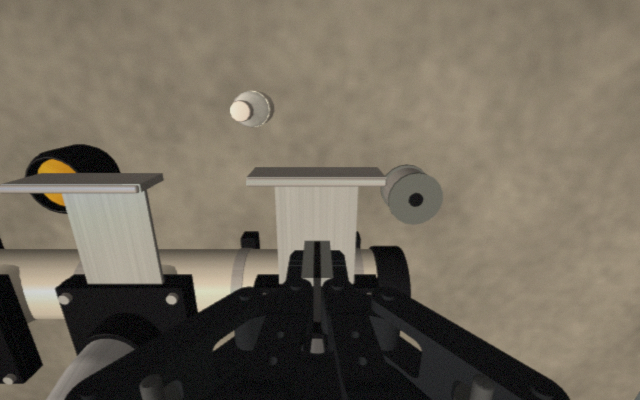

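View pics/scene5.png

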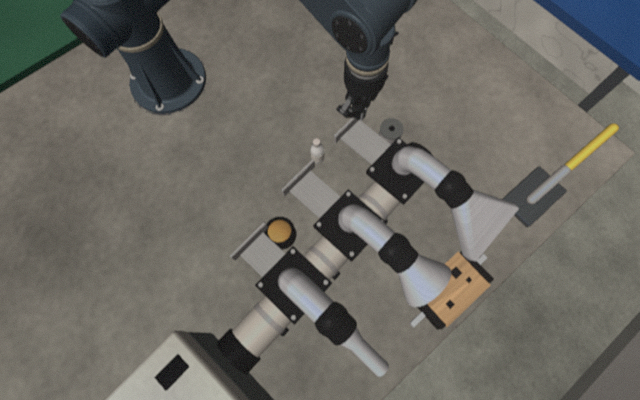

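The fishtail slide is out, its lip at (247–385, 180) and slightly farther out than the funnel's at row ~187. Now to the front of the funnel lip.

```bash
python3 -m crank '[{"grip":1,"offset":[15,-40,0],"angular":[0,0,0]},{"grip":1,"offset":[35,-85,0],"angular":[0,0,0]},{"grip":1,"offset":[56,-130,0],"angular":[0,0,0]},{"grip":1,"offset":[56,-160,0],"angular":[0,0,0]},{"grip":1,"offset":[56,-170,0],"angular":[0,0,0]},{"grip":1,"offset":[56,-170,0],"angular":[0,0,0]},{"grip":1,"offset":[56,-170,0],"angular":[0,0,0]}]'
python3 - <<'E'
from h import *
import cv2
print(loc(FUN),to(FUN,-.185,0,.139))
im=vision.snapshot("wrist")["pixels"][:,:,::-1]
cv2.imwrite(f"pics/wrist6.png",im)
d=vision.snapshot("scene")
im=cv2.resize(d["pixels"][90:240,230:390,::-1],None,fx=3.7,fy=3.7)
cv2.imwrite(f"pics/scene6.png",im)
E
```

```text
t: 7.55
tcp_pos: [0.4775, 0.062, 0.2076]
tool_rot: [-0.059, 0.998, 0.0, -0.001]
force: [0.2, 0.3, -0.7]
finger_gap: 0.001
([-186.1, 0.3, 207.6], array([ 0.2,  0.3, -0.7]), 0.001, 7.55) (array([-1.2, -0.4, 68.6]), array([ 0.06, -0.1 , -0.03]))
```

View pics/wrist6.png

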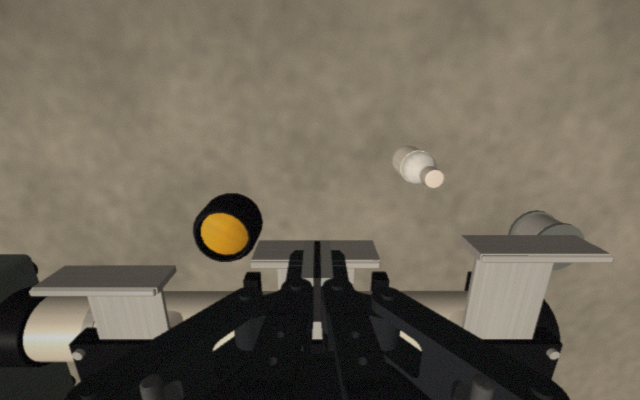

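View pics/scene6.png

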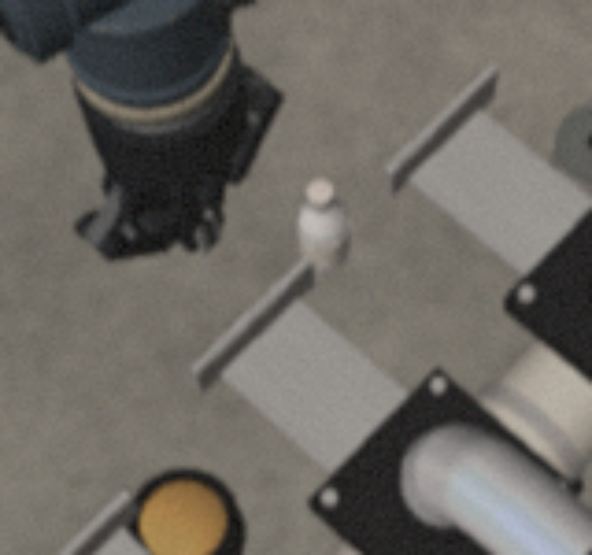

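```bash
python3 - <<'E'
from h import *
w=vision.snapshot("wrist")
for b,n,u,v in((FUN,"fun",252,254),(FUN,"fun",380,254),(FUN,"fun",316,265),(FISH,"fish",482,254),(FISH,"fish",608,261)): 
    d=ray(w,(u,v),.16)-b; print(n,v,(d@ex*1e3).round(1),(d@ey*1e3).round(1))
E
```

```text
fun 254 -159.0 -46.2
fun 254 -159.0 46.8
fun 265 -149.9 0.3
fish 254 -159.4 -49.1
fish 261 -153.6 44.4
```

Finger front is about 16 mm before the lip. Descend, then approach.

```bash
python3 -m crank '[{"grip":1,"offset":[0,0,25],"angular":[0,0,0]},{"grip":1,"offset":[0,0,50],"angular":[0,0,0]},{"grip":1,"offset":[0,0,65],"angular":[0,0,0]},{"grip":1,"offset":[0,0,69],"angular":[0,0,0]},{"grip":1,"offset":[0,0,69],"angular":[0,0,0]}]'; python3 -m crank '[{"grip":1,"offset":[-4,0,0],"angular":[0,0,0]},{"grip":1,"offset":[-8,0,0],"angular":[0,0,0]},{"grip":1,"offset":[-12,0,0],"angular":[0,0,0]},{"grip":1,"offset":[-16,0,0],"angular":[0,0,0]},{"grip":1,"offset":[-20,0,0],"angular":[0,0,0]},{"grip":1,"offset":[-24,0,0],"angular":[0,0,0]}]'; python3 -m crank '[{"grip":1,"offset":[-5,0,0],"angular":[0,0,0]},{"grip":1,"offset":[-10,0,0],"angular":[0,0,0]},{"grip":1,"offset":[-15,0,0],"angular":[0,0,0]},{"grip":1,"offset":[-20,0,0],"angular":[0,0,0]},{"grip":1,"offset":[-25,0,0],"angular":[0,0,0]},{"grip":1,"offset":[-30,0,0],"angular":[0,0,0]}]'; python3 - <<'E'
from h import *
import cv2
print(loc(FUN))
im=vision.snapshot("wrist")["pixels"][:,:,::-1]
cv2.imwrite(f"pics/wrist7.png",im)
E
```

```text
t: 8.2
tcp_pos: [0.4776, 0.062, 0.1389]
tool_rot: [-0.06, 0.998, 0.0, -0.001]
force: [-0.3, -0.4, -0.4]
finger_gap: 0.004
t: 8.8
tcp_pos: [0.5009, 0.064, 0.1394]
tool_rot: [-0.059, 0.998, -0.0, -0.001]
force: [-3.6, -1.9, 2.4]
finger_gap: -0.0
t: 9.4
tcp_pos: [0.5317, 0.0677, 0.1392]
tool_rot: [-0.059, 0.998, 0.0, -0.0]
force: [-4.3, -1.8, 0.4]
finger_gap: -0.001
([-131.6, -0.4, 139.2], array([-4.3, -1.8,  0.4]), -0.001, 9.4)
```

View pics/wrist7.png

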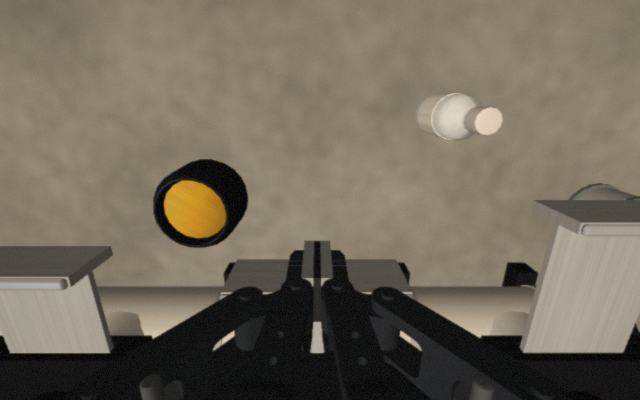

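Pushing normally at about 4 N with the bystanders untouched. About 15 mm to go.

```bash
python3 -m crank '[{"grip":1,"offset":[-4,0,0],"angular":[0,0,0]},{"grip":1,"offset":[-8,0,0],"angular":[0,0,0]},{"grip":1,"offset":[-11,0,0],"angular":[0,0,0]},{"grip":1,"offset":[-11,0,0],"angular":[0,0,0]}]' | grep -E "tcp_pos|force"; for i in 1 2 3; do python3 -m crank '[{"grip":1,"offset":[-1,0,0],"angular":[0,0,0]},{"grip":1,"offset":[-1,0,0],"angular":[0,0,0]},{"grip":1,"offset":[-1,0,0],"angular":[0,0,0]}]' | grep -E "tcp_pos|force"; done
```

```text
tcp_pos: [0.5431, 0.069, 0.1391]
force: [-1.2, 0.8, -1.0]
tcp_pos: [0.5434, 0.069, 0.1392]
force: [-1.6, 0.4, -2.6]
tcp_pos: [0.5441, 0.0692, 0.1392]
force: [-3.4, 0.5, -1.8]
tcp_pos: [0.5453, 0.0693, 0.1392]
force: [-3.0, 0.3, -2.1]
```

```bash
for i in 1 2 3 4; do python3 -m crank '[{"grip":1,"offset":[-1,0,0],"angular":[0,0,0]},{"grip":1,"offset":[-1,0,0],"angular":[0,0,0]},{"grip":1,"offset":[-1,0,0],"angular":[0,0,0]}]' | grep -E "tcp_pos|force"; done
```

```text
tcp_pos: [0.5458, 0.0693, 0.1392]
force: [-4.1, -0.6, -1.0]
tcp_pos: [0.5458, 0.0694, 0.1392]
force: [-7.6, -1.4, 1.0]
tcp_pos: [0.5458, 0.0694, 0.1392]
force: [-7.9, -1.6, 2.9]
tcp_pos: [0.5458, 0.0694, 0.1392]
force: [-10.6, -1.9, 5.6]
```

At the shut stop: motion ceased and the force climbed to 11 N. Retract, rise and check.

```bash
python3 -m crank '[{"grip":1,"offset":[5,0,0],"angular":[0,0,0]},{"grip":1,"offset":[20,0,0],"angular":[0,0,0]},{"grip":1,"offset":[40,0,0],"angular":[0,0,0]},{"grip":1,"offset":[50,0,-30],"angular":[0,0,0]},{"grip":1,"offset":[60,0,-70],"angular":[0,0,0]},{"grip":1,"offset":[80,0,-110],"angular":[0,0,0]},{"grip":1,"offset":[100,0,-130],"angular":[0,0,0]},{"grip":1,"offset":[100,0,-130],"angular":[0,0,0]},{"grip":1,"offset":[100,0,-130],"angular":[0,0,0]}]'
python3 - <<'E'
from h import *
import cv2
print(loc(FUN))
for n in("wrist","scene","top"):cv2.imwrite(f"pics/{n}8.png",vision.snapshot(n)["pixels"][:,:,::-1])
E
```

```text
t: 12.85
tcp_pos: [0.4521, 0.0577, 0.2705]
tool_rot: [-0.059, 0.998, -0.0, 0.003]
force: [0.9, -0.4, -0.1]
finger_gap: 0.001
([-211.8, -0.9, 270.5], array([ 0.9, -0.4, -0.1]), 0.001, 12.85)
```

View pics/wrist8.png

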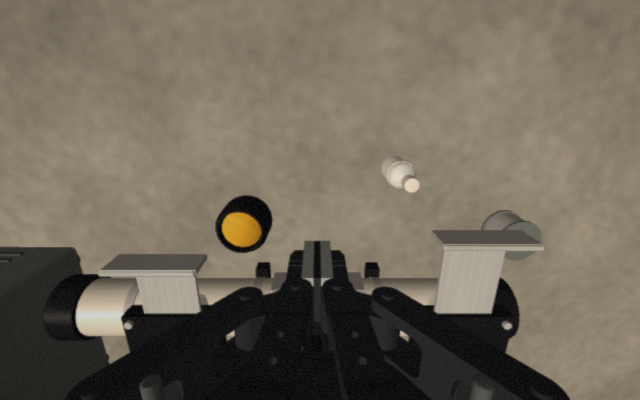

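View pics/scene8.png

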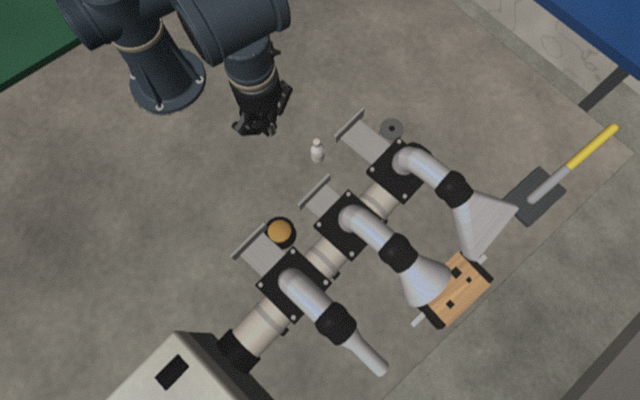

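View pics/top8.png

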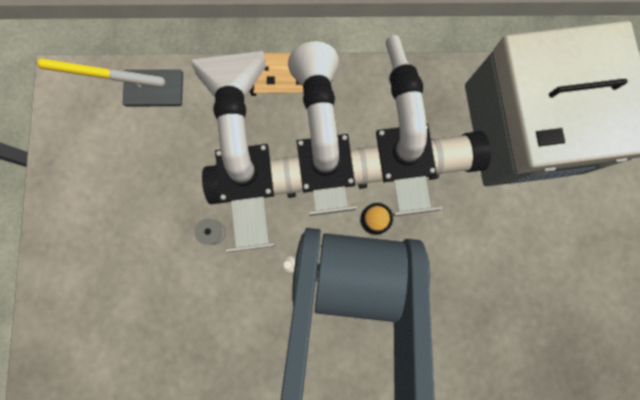

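Top view: fishtail lip at (227,249)–(273,244), funnel lip at (310,213)–(356,208). Pencil lip (397,213)–(440,209), bottle, pot and reel show the same pixels as at the start. Final numbers:

```bash
python3 - <<'E'
from h import *
import cv2
t=vision.snapshot("top")
for b,n,p in((FISH,"fish",(250,246.7)),(FUN,"fun",(333,210.7))):
    d=ray(t,p,.16)-b; print(n,"slide mm",(-d@ex*1e3-103).round(1))
a=cv2.imread("pics/scene0.png").astype(int);b=cv2.imread("pics/scene8.png").astype(int)
for n,(x,y,w,h) in dict(pencil=(225,210,75,80),bottle=(308,136,20,30),reel=(382,117,22,22)).items():
    print(n,abs(a-b)[y:y+h,x:x+w].mean().round(2))
print(manip.sense()['force'])
manip.sign_off()
E
```

```text
fish slide mm 52.2
fun slide mm 2.9
pencil 4.23
bottle 5.7
reel 3.96
[-0.15678577 -0.42277727  0.55366948]
the job is handed in; nothing more can be done
```

I pushed the fishtail's slide fully open first, then the funnel's fully shut. Both were pushed with the closed fingertips against one face of the lip only, and I then pulled the arm clear and handed the job in.

- **Slides at their stops:** the force rose while the fingertips stopped moving, to about 7 N for the fishtail and about 11 N for the funnel. That is well under the 40 N limit.
- **Top camera check:** it put the fishtail at 52 mm out and the funnel at about 3 mm. The funnel's 3 mm does not quite match a hard shut stop, but my image measurements are only good to about 3 mm.
- **Pencil gate and bystanders:** the pencil slide, bottle, pot and reel looked unmoved in the before and after pictures. I compared image patches for all but the pot and found only small differences. I did not measure their positions in millimetres.
- **Time and contact:** the work took about 13 s. The wrist force read about zero at hand-in, so the arm was touching nothing.

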